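# Stack the last serving cup and snap the dust cover onto the cup stand

### The job

Close up the cup stand for the night: nest the loose steel cup, mouth down as it stands, over the two cups already on the stand so that it sits fully down, and let go of it. Then lower the white dust cover over the stack by its knob and press it straight down until it snaps over the stand's catches and its rim sits on the base. Do not let go or lift off at the end: finish while still pressing the cover down firmly, and leave the other things on the counter where they are.

Things in the scene. Friction and masses are not known exactly. Their poses are not given: they have to be found in the camera images.
- cup_center (a point): Loose steel cup standing mouth down, 60 mm tall, 90 g. Upper 26 mm: closed straight foot, 52 mm diameter (grip here from above). Below a step it is 63 mm across, flaring to 75 mm at the mouth; wall 3 mm. Point: on the axis half-way up, 30 mm above the mouth plane; z up. Hollow 32 mm deep; nested, its inner floor rests on the foot below, 28 mm higher than that cup, about 2 mm play.
- stand: Cup stand, fixed: round aluminium base 140 mm across, 8 mm thick, with a grey hub 92 mm across up to 24 mm above the counter; on the hub two such steel cups, mouth down, nested, fixed. Origin on the axis at counter level, z up. The third cup fully nested has its centre point 110 mm and its top 140 mm above this origin.
- stand_top (a point): Centre of the flat top of the upper fixed cup on the stand (foot 52 mm across), 112 mm above the counter; the loose cup nests over it.
- stand_catch (a point): Point on the stand's axis, 19.5 mm above the counter, at the height of four black round sprung catches that stick out 4 mm from the hub's side. The cover's bead meets them with its rim about 14 mm above the base; roughly 8 to 15 N carries it over, then the force drops and the rim lands on the base. It stays on by itself; at the end keep about 10 N on it.
- cover_knob (a point): White plastic dust cover standing mouth down, 200 g, 110 mm across below, tapering to a flat roof 80 mm across, 140 mm above the mouth; on the roof an upright round grey knob, 30 mm across, 32 mm tall. Point: centre of the knob, 16 mm above the roof; z up along the axis. Snapped home it is 164 mm above the stand's origin. Any turn about the axis will do.
- cover_rim (a point): Centre of the cover's mouth, on its axis, 156 mm below the knob point, at the rim's lower edge. Mouth 96 mm inside, with an inward bead; 136 mm deep inside. Snapped home it is 8 mm above the counter.
- jar: Bystander, not to be disturbed: sweets jar with screw cap, 84 mm across, 150 mm tall. Origin at its underside.
- bottle: Bystander, not to be disturbed: white bottle, 56 mm across, 150 mm tall. Origin at its underside.
- bowl: Bystander, not to be disturbed: small steel bowl, mouth up, 80 mm across, 40 mm tall. Origin at its underside.
- mug: Bystander, not to be disturbed: white mug with a handle, 68 mm across, 75 mm tall. Origin at its underside.
- tin: Bystander, not to be disturbed: closed tin, 60 mm across, 50 mm tall. Origin at its underside.
- scoop: Bystander, not to be disturbed: steel scoop lying flat, 145 mm long. Origin at its underside.
Mind the look-alikes: they are no part of the job. Leave any black or brown look-alike of the part that bears cup_center alone. What is shaped like the stand but purple is not meant.

How it is judged:
On the way, in this order (a step that is already met when the one before it is completed fails the run):
1. the loose cup is fully nested on the stack and let go (horizontal distance between cup_center and stand below 0.004 m and z of cup_center in the frame of stand between 0.106 and 0.113 m and angle between cup_center's own z axis and vertical below 0.08 rad and contact force between cup and the fingers below 0.05 N), for 0.2 s.
2. the cover is snapped down onto the base over the nested cups (horizontal distance between cover_knob and stand below 0.006 m and z of cover_knob in the frame of stand below 0.1675 m and angle between cover_knob's own z axis and vertical below 0.05 rad and horizontal distance between cup_center and stand below 0.004 m and z of cup_center in the frame of stand between 0.106 and 0.113 m and angle between cup_center's own z axis and vertical below 0.08 rad), for 0.2 s.
At the end, for the whole second after the job is handed in: Cup nested (axis within 4 mm of the stand's, height within 4 mm of seated, upright); cover snapped down (knob centre under 167.5 mm above the stand's origin, within 6 mm of its axis, upright); the robot touches it and presses: over 7 N between cover and stand (all of step 2 and contact force between cover and stand above 7 N and (contact force between cover and the fingers above 2 N or contact force between cover and the arm above 2 N)); the arm keeps its last pose, push and grip.
It fails at once if a bystander (jar, bottle, bowl, mug, tin or scoop) is pushed more than 4 cm (distance of any of jar, bottle, bowl, mug, tin, scoop from where it was at the start of the episode above 0.04 m).
It also fails if it takes over 66 s, if anything falls off the work surface, if the arm or the gripper's body presses on something with over 40 N, if the wrist force passes 120 N, or if a joint passes its speed limit or range.

### The arm

A 6-joint arm with a two-finger parallel gripper is mounted at the origin on the work surface. World frame = base frame: x ahead of the robot, y to its left, z up, the work surface at z = 0. Lengths are in m, angles in rad, forces in N, time in s.
With the tool pointing down it reaches from about 0.4 to 0.825 m from the base axis. Payload 7 kg.
Tool frame: the origin (TCP) lies between the finger pads; the fingertips stand 11 mm ahead of it and the grasp point (between the pads) lies 8 mm behind it; x points along the fingers, z is the direction in which the jaws open and shut, and the axes are right-handed (so a half turn about x gives the same grasp; the last joint's range is limited). The gripper opens to 88 mm and grips with 3 to 60 N. Pads are 19 mm wide; open, the fingers measure 130 mm over their backs; the gripper's body (78 mm by 193 mm) begins 47 mm behind the grasp point.
Start: joints at [1.534, 0.359, 0.012, 0, -1.224, -0.288], TCP at [0.215, 0.64, 0.238] pointing down, gripper open.
Joint ranges: [-3.07, 3.07], [-1.43, 2.12], [-1.02, 1.25], [-3.03, 1.67], [-3.05, -0], [-3.03, 3.03]. Speed limits (rad/s): [2.39, 2.39, 3.01, 3.14, 3.14, 3.14].

### API

Orientations are given as [roll, pitch, yaw] about the fixed x, y, z axes, in that order (R = Rz(yaw) Ry(pitch) Rx(roll)).
In Python, from station import arm gives the robot as it stands.
- The arm moves only by the tool jog_arm, never from a script. Its argument "motion" is a list of rows, each an object of numbers: "dx", "dy", "dz": the shift along the tool's x, y, z in m; "twist": the turn about the tool's x in degrees. In form: [{"dx": .., "dy": .., "dz": .., "twist": ..}, ...]. A call has 1 to 20 rows; each row is the pose to reach, as a shift and turn from the pose commanded when the call began, along the tool's axes at that moment; what a row does not reach only later rows make up. A row lasts 1/12 s, in which the tool goes at most 41.7 mm and 7.16 degrees, less where a joint would pass 70% of its speed; a pose out of reach is approached as far as the arm can. A call with a gripper value outside its range is refused whole. "gripper" is the finger opening in m, from 0 to 0.0876, set as the call begins (left out, the last holds). The fingers move at their own pace and stop on an object; "newtons" is the grip in N (left out, the last holds). Time passes only in rows, so rows that repeat a pose let the fingers close. It gives the time, the measured TCP pose, the force and the opening at its end, in the units of the state.
- arm.get_state(): the state, without advancing time (a new reading comes with each control period).
- arm.grab_frame(name): name is "scene" or "top"; returns the picture (384x512x3 uint8, red, green, blue); there is no depth.
- arm.camera_model(name): a dict with "camera_matrix" (3x3 intrinsics, pixels), "eye" and "attitude" of the camera in the world. Camera axes: x right, y down, z forward; pixel columns grow to the right and rows downward; lengths in m; the calibration is good to about 2 mm. A picture is of the moment at which its call begins. camera_model takes no time and is no camera call.
- arm.job_done(): hands the job in, once; it reports no verdict.
The state is a dict: "t": time; "q": joint angles; "qd": joint speeds; "joint_efforts": joint torques, N m; "eef_pos": TCP position; "ee_rot": TCP orientation; "force": force on the tool from outside, world axes, zero at the start; "moment": the same for the moment, N m; "width": finger opening in m.
Only numpy, scipy, OpenCV 4.12 (cv2) and the standard library are available. Lean on these libraries where they do the work, as an engineer would, in place of code of your own. Each camera call takes 0.05 s, during which the arm holds its last target.

## Working session

There is one attempt and no reset: what is moved stays moved. The work goes in short steps, Python scripts to look and compute and a tool call to move; the robot and the scene stay as the last step left them, time stands still between calls to the robot, and variables do not carry over. Pictures are saved under pics/ and viewed, and the job is handed in when it is done.

Besides the shell and the picture viewer there is one more tool, called as name([rows], argument=value, ...), one row to a line, values as JSON. jog_arm: Moves the arm, as the interface text tells. Its arguments: {"type":"object","properties":{"motion":{"type":"array"},"gripper":{"type":"number"},"newtons":{"type":"number"}},"required":["motion"]}

```bash
mkdir -p pics; ls; python3 - <<'E'
from station import arm
import cv2,json
s=arm.get_state()
print({k:s[k] for k in('t','eef_pos','ee_rot','force','width')})
for n in('scene','top'):
    f=arm.grab_frame(n); cv2.imwrite(f'pics/{n}0.png',f[:,:,::-1]); print(n,arm.camera_model(n))
E
```

```text
pics
{'t': 0.0, 'eef_pos': array([0.21527375, 0.63924272, 0.23660181]), 'ee_rot': array([ 0.08621025,  1.5691151 , -1.80953783]), 'force': array([-0.32449919,  0.3458982 , -0.84946587]), 'width': 0.08758376271736475}
scene {'camera_matrix': array([[475.85555055,   0.        , 254.57333641],
       [  0.        , 475.85555055, 193.67218468],
       [  0.        ,   0.        ,   1.        ]]), 'eye': array([1.40180407, 0.56237687, 1.040381  ]), 'attitude': array([-2.28419364,  0.00981173,  2.13048076])}
top {'camera_matrix': array([[482.82286191,   0.        , 265.23910402],
       [  0.        , 482.82286191, 196.4940304 ],
       [  0.        ,   0.        ,   1.        ]]), 'eye': array([ 0.38361593, -0.02329427,  1.55638015]), 'attitude': array([-3.04621213,  0.02661755, -1.5929055 ])}
```

View pics/scene0.png

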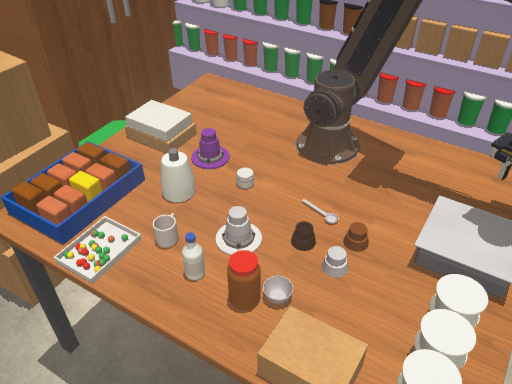

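View pics/top0.png

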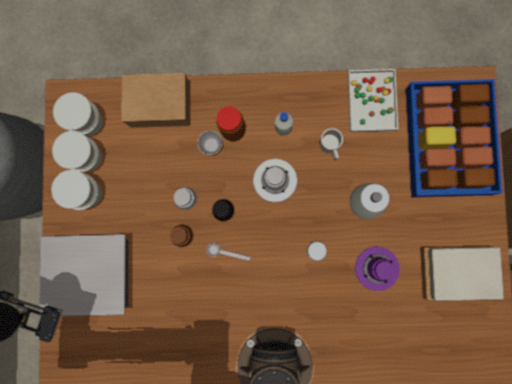

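The scene view shows the stand at (238,235), the steel cup at (336,262) and the white cover at (177,178). In the top view they are at (275,180), (184,198) and (371,200). I'll zoom in to measure them.

```bash
cat > h.py <<'E'
import numpy as np,cv2
from scipy.spatial.transform import Rotation as Ro
from station import arm
def cam(n):
    m=arm.camera_model(n); return np.array(m['camera_matrix']),np.array(m['eye']),Ro.from_euler('xyz',m['attitude']).as_matrix()
def cast(n,uv,z):
    K,e,R=cam(n); d=R@np.linalg.inv(K)@np.array([uv[0],uv[1],1.]); return e+d*(z-e[2])/d[2]
def proj(n,p):
    K,e,R=cam(n); c=K@(R.T@(np.array(p)-e)); return c[:2]/c[2]
def tri(uv1,uv2):
    A=[];b=[]
    M=np.zeros((3,3));v=np.zeros(3)
    for n,uv in(('scene',uv1),('top',uv2)):
        K,e,R=cam(n); d=R@np.linalg.inv(K)@np.array([uv[0],uv[1],1.]); d/=np.linalg.norm(d)
        P=np.eye(3)-np.outer(d,d); M+=P; v+=P@e
    return np.linalg.solve(M,v)
def crop(src,out,u0,v0,w,h,s=8):
    im=cv2.imread(src)[v0:v0+h,u0:u0+w]; im=cv2.resize(im,None,fx=s,fy=s,interpolation=cv2.INTER_CUBIC)
    for i in range(0,w,10): cv2.putText(im,str(u0+i),(i*s,10),0,.35,(0,255,255),1); cv2.line(im,(i*s,12),(i*s,18),(0,255,255),1)
    for j in range(0,h,10): cv2.putText(im,str(v0+j),(0,j*s+4),0,.35,(0,255,255),1)
    cv2.imwrite(out,im)
E
python3 - <<'E'
from h import *
crop('pics/top0.png','pics/t_stand.png',245,150,60,60)
crop('pics/top0.png','pics/t_cup.png',165,180,75,45)
crop('pics/top0.png','pics/t_cov.png',340,170,60,60)
for n,uv,z in [('top',(275,180),.008),('top',(275,177),.112),('top',(184,197),.06),('top',(375,198),.172),('top',(362,205),0),('scene',(238,212),.112),('scene',(336,252),.06),('scene',(174,153),.172)]: print(n,uv,cast(n,uv,z).round(3))
print(proj('top',(0,0,0)))
E
```

```text
top (275, 180) [ 0.585 -0.018  0.008]
top (275, 177) [ 0.581 -0.019  0.112]
top (184, 197) [0.532 0.268 0.06 ]
top (375, 198) [ 0.505 -0.304  0.172]
top (362, 205) [ 0.498 -0.296  0.   ]
scene (238, 212) [ 0.59  -0.013  0.112]
scene (336, 252) [0.538 0.274 0.06 ]
scene (174, 153) [ 0.523 -0.293  0.172]
[273.73621642 365.8327191 ]
```

View pics/t_stand.png

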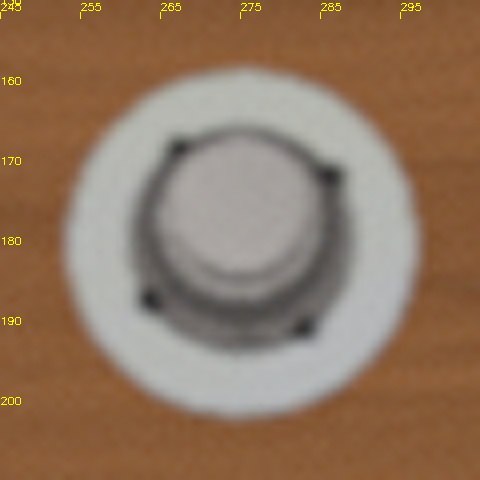

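View pics/t_cup.png

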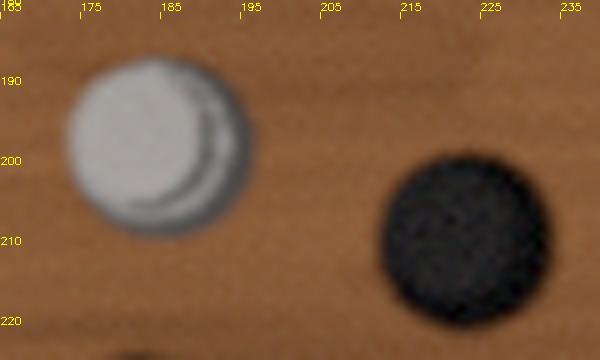

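View pics/t_cov.png

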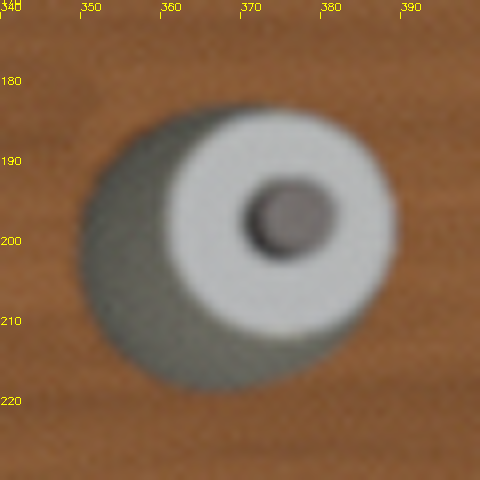

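```bash
python3 - <<'E'
from h import *
crop('pics/scene0.png','pics/s_stand.png',208,195,65,65)
crop('pics/scene0.png','pics/s_cup.png',310,235,55,45,10)
crop('pics/scene0.png','pics/s_cov.png',150,140,55,65,9)
E
```

```text
(no output)
```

View pics/s_stand.png

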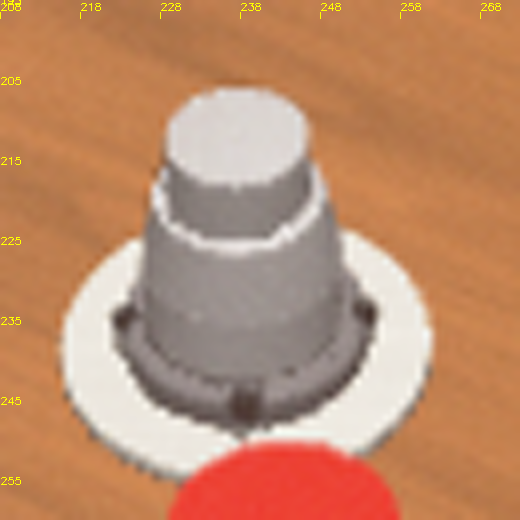

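View pics/s_cup.png

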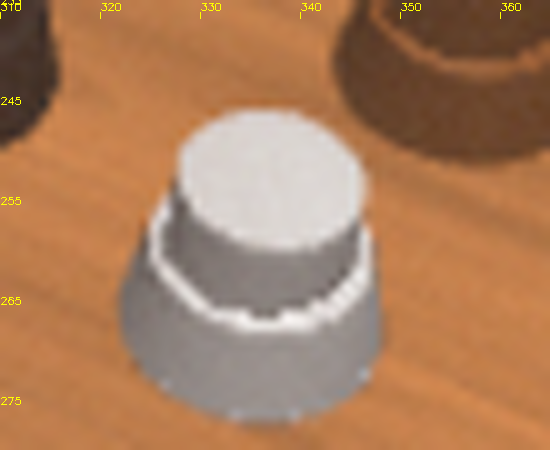

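View pics/s_cov.png

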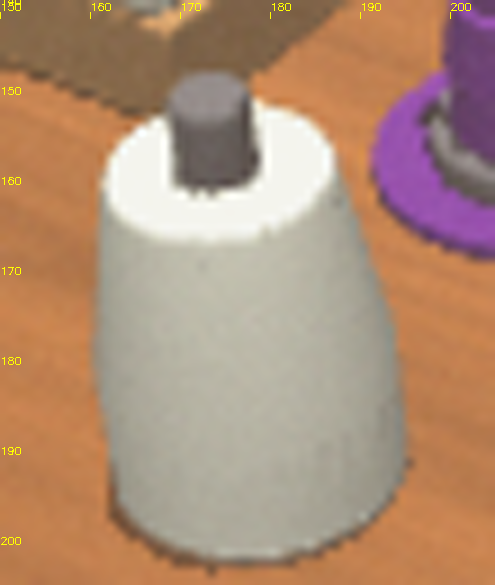

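```bash
cat > ell.py <<'E'
from h import *
def ell(img,seed,lo,hi=8,dbg=None):
    im=cv2.resize(cv2.imread(img),None,fx=8,fy=8,interpolation=cv2.INTER_CUBIC)
    g=cv2.GaussianBlur(cv2.cvtColor(im,cv2.COLOR_BGR2GRAY),(9,9),0)
    S=(int(seed[0]*8+4),int(seed[1]*8+4))
    r=g[S[1]-240:S[1]+240,S[0]-240:S[0]+240]
    m=((r>lo)&(r<hi)).astype(np.uint8)
    n,lab=cv2.connectedComponents(m); m=(lab==lab[240,240]).astype(np.uint8)
    m=cv2.morphologyEx(m,cv2.MORPH_OPEN,np.ones((9,9)))
    c=max(cv2.findContours(m,cv2.RETR_EXTERNAL,cv2.CHAIN_APPROX_NONE)[0],key=cv2.contourArea)
    c=cv2.convexHull(c)
    # dense hull
    mm=np.zeros_like(m);cv2.drawContours(mm,[c],-1,1,-1);c=max(cv2.findContours(mm,0,1)[0],key=len)
    e=cv2.fitEllipse(c)
    x=(e[0][0]+S[0]-240+.5)/8-.5;y=(e[0][1]+S[1]-240+.5)/8-.5
    return np.array([x,y]),np.array(e[1])/8
E
python3 - <<'E'
from ell import *
im={n:cv2.cvtColor(cv2.imread(f'pics/{n}0.png'),6) for n in('scene','top')}
for n,s in [('scene',(237,212)),('scene',(336,252)),('scene',(165,160)),('scene',(218,235)),('top',(275,177)),('top',(182,197)),('top',(366,197)),('top',(255,180)),('top',(376,196))]:
    print(n,s,im[n][s[1]-1:s[1]+2,s[0]-1:s[0]+2].mean())
for n,s,lo,z,name in [('scene',(237,212),190,.112,'stop'),('scene',(336,252),190,.06,'cup'),('scene',(165,160),215,.140,'roof'),
  ('top',(182,197),145,.06,'cup'),('top',(275,177),145,.112,'stop'),('top',(366,197),160,.140,'roof'),('top',(255,180),150,.008,'base')]:
    c,a=ell(f'pics/{n}0.png',s,lo,256); p=cast(n,c,z); print(name,n,c.round(2),a.round(1),p.round(4))
print('tri stop',tri((237.2,211.65),(274.7,176.7)),'tri cup',tri((336.65,252.55),(182,196.5)),'knobtop',tri((172.9,150.45),(376.4,196.4)))
E
```

```text
scene (237, 212) 214.11111111111111
scene (336, 252) 212.66666666666666
scene (165, 160) 243.0
scene (218, 235) 232.0
top (275, 177) 164.33333333333334
top (182, 197) 161.55555555555554
top (366, 197) 182.44444444444446
top (255, 180) 180.44444444444446
top (376, 196) 111.66666666666667
stop scene [237.14 211.67] [11.8 17.3] [ 0.5901 -0.0157  0.112 ]
cup scene [336.72 252.58] [13.2 18.2] [0.5389 0.2768 0.06  ]
roof scene [173.87 159.02] [14.7 25.6] [ 0.516  -0.3046  0.14  ]
cup top [181.38 196.63] [14.9 16.7] [0.5337 0.2758 0.06  ]
stop top [274.21 175.23] [15.8 17.6] [ 0.5864 -0.0164  0.112 ]
roof top [374.6  197.64] [26.6 27.2] [ 0.5087 -0.3089  0.14  ]
base top [270.86 179.88] [33.8 44.9] [ 0.5861 -0.0047  0.008 ]
tri stop [ 0.58349662 -0.01875281  0.10521122] tri cup [0.53451304 0.27497946 0.05496515] knobtop [ 0.50984358 -0.30881548  0.167876  ]
```

```bash
cat >> h.py <<'E'
def axes():
    s=arm.get_state(); return np.array(s['eef_pos']),Ro.from_euler('xyz',s['ee_rot']).as_matrix(),s
def goto(p,yawz=None):
    """shift in tool axes to world p"""
    q,R,s=axes(); d=R.T@(np.array(p)-q)
    print('tcp',q.round(4),'axes x',R[:,0].round(3),'y',R[:,1].round(3),'z',R[:,2].round(3),'w',round(s['width'],4),'F',np.round(s['force'],2),'t',s['t'])
    print('  shift dx dy dz mm',(d*1e3).round(1),'jaw angle deg',np.degrees(np.arctan2(R[1,2],R[0,2])).round(1))
E
python3 - <<'E'
from h import *
im=cv2.imread('pics/top0.png'); 
h=cv2.resize(im[150:212,243:307],None,fx=8,fy=8,interpolation=2)
hs=cv2.cvtColor(h,cv2.COLOR_BGR2HSV)
m=(hs[...,1]<70).astype(np.uint8)
c=max(cv2.findContours(m,0,1)[0],key=cv2.contourArea); e=cv2.fitEllipse(c)
uv=np.array(e[0])/8+.0625-.5+[243,150]; print('base',uv,np.array(e[1])/8,cast('top',uv,.008))
s=cv2.imread('pics/scene0.png')
for nm,uv,z in[('jar',(230,117),.15),('bottle',(284,117),.15),('bowl',(210,143),.04),('blackcup',(222,209),.06),('tin',(317,251),.05),('mug',(332,138),.075)]:print(nm,cast('top',uv,z).round(3))
goto((.536,.2765,.16))
goto((.536,.2765,.049))
E
```

```text
base [274.75403214 179.98984528] [43.6674614  44.30607986] [ 0.5854851  -0.01729094  0.008     ]
jar [0.76  0.111 0.15 ]
bottle [ 0.755 -0.05   0.15 ]
bowl [0.706 0.187 0.04 ]
blackcup [0.492 0.149 0.06 ]
tin [ 0.355 -0.143  0.05 ]
mug [ 0.704 -0.199  0.075]
tcp [0.2153 0.6393 0.2367] axes x [-0.    -0.001 -1.   ] y [ 0.948 -0.319  0.   ] z [-0.319 -0.948  0.001] w 0.0877 F [ 0.27 -0.13  0.45] t 0.1
  shift dx dy dz mm [ 77.1 419.7 241.4] jaw angle deg -108.6
tcp [0.2153 0.6393 0.2367] axes x [-0.    -0.001 -1.   ] y [ 0.948 -0.319  0.   ] z [-0.319 -0.948  0.001] w 0.0877 F [ 0.27 -0.13  0.45] t 0.1
  shift dx dy dz mm [188.1 419.7 241.2] jaw angle deg -108.6
```

jog_arm([
  {"dy": 0.03, "dz": 0.017},
  {"dy": 0.06, "dz": 0.035},
  {"dy": 0.09, "dz": 0.052},
  {"dy": 0.12, "dz": 0.069},
  {"dy": 0.15, "dz": 0.086},
  {"dy": 0.18, "dz": 0.104},
  {"dy": 0.21, "dz": 0.121},
  {"dy": 0.24, "dz": 0.138},
  {"dy": 0.27, "dz": 0.155},
  {"dy": 0.3, "dz": 0.173},
  {"dy": 0.33, "dz": 0.19},
  {"dy": 0.36, "dz": 0.207},
  {"dy": 0.39, "dz": 0.224},
  {"dy": 0.42, "dz": 0.241},
  {"dx": 0.04, "dy": 0.42, "dz": 0.241},
  {"dx": 0.08, "dy": 0.42, "dz": 0.241},
  {"dx": 0.08, "dy": 0.42, "dz": 0.241},
  {"dx": 0.08, "dy": 0.42, "dz": 0.241},
  {"dx": 0.08, "dy": 0.42, "dz": 0.241},
])

```text
invalid input
```

```bash
python3 - <<'E'
from h import *
goto((.536,.2765,.049))
for n in('scene','top'): cv2.imwrite(f'pics/{n}1.png',arm.grab_frame(n)[:,:,::-1])
p=axes()[0]; R=axes()[1]
for n in('scene','top'):
  print(n,[proj(n,p+R@np.array([.011,0,k*.044])).round(1) for k in(-1,0,1)])
a=proj('scene',p);crop('pics/scene1.png','pics/s1.png',int(a[0])-40,int(a[1])-35,80,80,7)
a=proj('top',p);crop('pics/top1.png','pics/t1.png',int(a[0])-40,int(a[1])-40,80,80,7)
E
```

```text
tcp [0.2153 0.6393 0.2367] axes x [-0.    -0.001 -1.   ] y [ 0.948 -0.319  0.   ] z [-0.319 -0.948  0.001] w 0.0877 F [ 0.27 -0.13  0.45] t 0.1
  shift dx dy dz mm [188.1 419.7 241.2] jaw angle deg -108.6
scene [array([537. , 194.3]), array([520.6, 185.9]), array([504.9, 177.8])]
top [array([ 23.1, 304.8]), array([ 38. , 309.7]), array([ 52.9, 314.6])]Traceback (most recent call last):
  File "<stdin>", line 8, in <module>
  File "h.py", line 18, in crop
    im=cv2.imread(src)[v0:v0+h,u0:u0+w]; im=cv2.resize(im,None,fx=s,fy=s,interpolation=cv2.INTER_CUBIC)
                                            ~~~~~~~~~~^^^^^^^^^^^^^^^^^^^^^^^^^^^^^^^^^^^^^^^^^^^^^^^^^
cv2.error: OpenCV(4.12.0) /io/opencv/modules/imgproc/src/resize.cpp:4208: error: (-215:Assertion failed) !ssize.empty() in function 'resize'
```

View pics/s1.png

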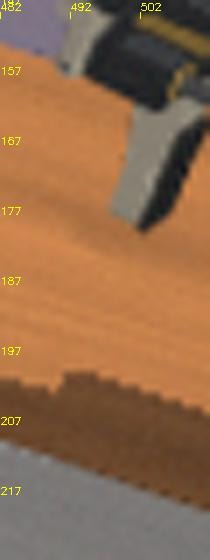

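The move was refused, so I'll give every key in each row.

jog_arm([
  {"dx": 0, "dy": 0.03, "dz": 0.017, "twist": 0},
  {"dx": 0, "dy": 0.06, "dz": 0.035, "twist": 0},
  {"dx": 0, "dy": 0.09, "dz": 0.052, "twist": 0},
  {"dx": 0, "dy": 0.12, "dz": 0.069, "twist": 0},
  {"dx": 0, "dy": 0.15, "dz": 0.086, "twist": 0},
  {"dx": 0, "dy": 0.18, "dz": 0.104, "twist": 0},
  {"dx": 0, "dy": 0.21, "dz": 0.121, "twist": 0},
  {"dx": 0, "dy": 0.24, "dz": 0.138, "twist": 0},
  {"dx": 0, "dy": 0.27, "dz": 0.155, "twist": 0},
  {"dx": 0, "dy": 0.3, "dz": 0.173, "twist": 0},
  {"dx": 0, "dy": 0.33, "dz": 0.19, "twist": 0},
  {"dx": 0, "dy": 0.36, "dz": 0.207, "twist": 0},
  {"dx": 0, "dy": 0.39, "dz": 0.224, "twist": 0},
  {"dx": 0, "dy": 0.42, "dz": 0.241, "twist": 0},
  {"dx": 0.04, "dy": 0.42, "dz": 0.241, "twist": 0},
  {"dx": 0.08, "dy": 0.42, "dz": 0.241, "twist": 0},
  {"dx": 0.08, "dy": 0.42, "dz": 0.241, "twist": 0},
  {"dx": 0.08, "dy": 0.42, "dz": 0.241, "twist": 0},
])

```text
t: 1.7
eef_pos: [0.5357, 0.2761, 0.1562]
ee_rot: [-0.406, 1.566, -2.302]
force: [-0.2, 0.4, 1.0]
width: 0.0878
```

```bash
cat > look.py <<'E'
from h import *
import sys
k=sys.argv[1]
goto((.536,.2765,.049))
for n in('scene','top'): cv2.imwrite(f'pics/{n}{k}.png',arm.grab_frame(n)[:,:,::-1])
p=axes()[0]; R=axes()[1]
for n in('scene','top'):
  print(n,[proj(n,p+R@np.array([.011,0,j*.044])).round(1) for j in(-1,0,1)])
  a=proj(n,p);crop(f'pics/{n}{k}.png',f'pics/{n[0]}{k}.png',max(0,int(a[0])-40),max(0,int(a[1])-35),80,80,7)
E
python3 look.py 1
```

```text
tcp [0.5357 0.2761 0.1562] axes x [-0.003 -0.004 -1.   ] y [ 0.948 -0.319 -0.002] z [-0.319 -0.948  0.005] w 0.0878 F [-0.16  0.45  0.98] t 1.7
  shift dx dy dz mm [107.2   0.4  -1. ] jaw angle deg -108.6
scene [array([353.6, 239. ]), array([340.9, 229.7]), array([328.7, 220.7])]
top [array([160.4, 188.1]), array([174.5, 192.5]), array([188.7, 196.9])]
```

View pics/s1.png

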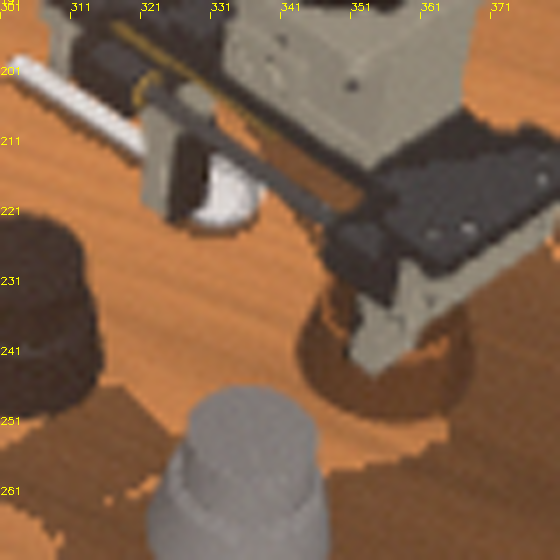

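View pics/t1.png

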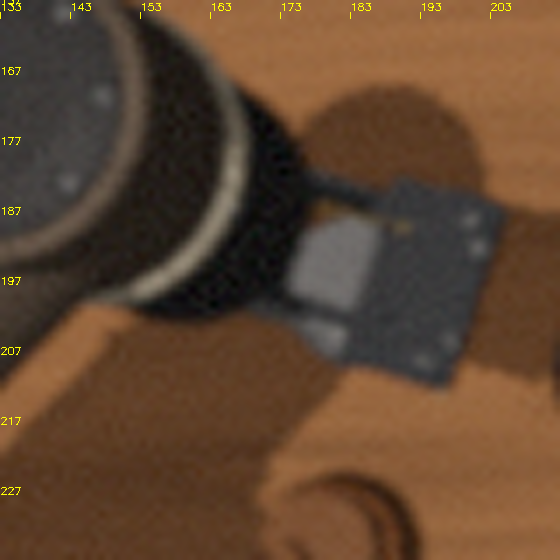

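The fingers straddle the cup, and the measured tips match the projections to within 2 px. I'll lower, squeeze to centre the cup, turn 90° and squeeze again.

jog_arm([
  {"dx": 0.02, "dy": -0.001, "dz": 0, "twist": 0},
  {"dx": 0.04, "dy": -0.001, "dz": 0, "twist": 0},
  {"dx": 0.06, "dy": -0.001, "dz": 0, "twist": 0},
  {"dx": 0.08, "dy": -0.001, "dz": 0, "twist": 0},
  {"dx": 0.095, "dy": -0.001, "dz": 0, "twist": 0},
  {"dx": 0.105, "dy": -0.001, "dz": 0, "twist": 0},
  {"dx": 0.105, "dy": -0.001, "dz": 0, "twist": 0},
  {"dx": 0.105, "dy": -0.001, "dz": 0, "twist": 0},
])

```text
t: 2.47
eef_pos: [0.5363, 0.2786, 0.054]
ee_rot: [2.454, 1.569, 0.559]
force: [0.7, 0.6, 1.1]
width: 0.0876
```

jog_arm([
  {"dx": 0, "dy": 0, "dz": 0, "twist": 0},
  {"dx": 0, "dy": 0, "dz": 0, "twist": 0},
  {"dx": 0, "dy": 0, "dz": 0, "twist": 0},
  {"dx": 0, "dy": 0, "dz": 0, "twist": 0},
  {"dx": 0, "dy": 0, "dz": 0, "twist": 0},
  {"dx": 0, "dy": 0, "dz": 0, "twist": 0},
], gripper=0.045, newtons=4)

```text
t: 2.97
eef_pos: [0.5357, 0.2776, 0.0528]
ee_rot: [2.6, 1.571, 0.704]
force: [-0.6, -0.1, 0.2]
width: 0.0533
```

```bash
python3 -c "
from h import *
s=arm.get_state();print(s['q']);goto((.536,.2765,.049))"
```

```text
[ 8.01635417e-01  4.19069451e-01 -3.68450934e-01  3.93041316e-05
 -7.82992070e-01  4.44276788e-01]
tcp [0.5357 0.2776 0.0528] axes x [ 0.  0. -1.] y [ 0.948 -0.319  0.   ] z [-0.319 -0.948 -0.   ] w 0.0533 F [-0.62 -0.15  0.22] t 2.9667
  shift dx dy dz mm [3.8 0.7 0.9] jaw angle deg -108.6
```

jog_arm([
  {"dx": 0, "dy": 0, "dz": 0, "twist": 0},
  {"dx": 0, "dy": 0, "dz": 0, "twist": 0},
  {"dx": 0, "dy": 0, "dz": 0, "twist": 0},
  {"dx": 0, "dy": 0, "dz": 0, "twist": 7},
  {"dx": 0, "dy": 0, "dz": 0, "twist": 14},
  {"dx": 0, "dy": 0, "dz": 0, "twist": 21},
  {"dx": 0, "dy": 0, "dz": 0, "twist": 28},
  {"dx": 0, "dy": 0, "dz": 0, "twist": 35},
  {"dx": 0, "dy": 0, "dz": 0, "twist": 42},
  {"dx": 0, "dy": 0, "dz": 0, "twist": 49},
  {"dx": 0, "dy": 0, "dz": 0, "twist": 56},
  {"dx": 0, "dy": 0, "dz": 0, "twist": 63},
  {"dx": 0, "dy": 0, "dz": 0, "twist": 70},
  {"dx": 0, "dy": 0, "dz": 0, "twist": 77},
  {"dx": 0, "dy": 0, "dz": 0, "twist": 84},
  {"dx": 0, "dy": 0, "dz": 0, "twist": 90},
  {"dx": 0, "dy": 0, "dz": 0, "twist": 90},
  {"dx": 0, "dy": 0, "dz": 0, "twist": 90},
  {"dx": 0, "dy": 0, "dz": 0, "twist": 90},
], gripper=0.07)

```text
t: 4.55
eef_pos: [0.5356, 0.2775, 0.0525]
ee_rot: [1.996, 1.571, -1.467]
force: [0.7, -0.7, -0.1]
width: 0.07
```

jog_arm([
  {"dx": 0, "dy": 0, "dz": 0, "twist": 0},
  {"dx": 0, "dy": 0, "dz": 0, "twist": 0},
  {"dx": 0, "dy": 0, "dz": 0, "twist": 0},
  {"dx": 0, "dy": 0, "dz": 0, "twist": 0},
  {"dx": 0, "dy": 0, "dz": 0, "twist": 0},
  {"dx": 0, "dy": 0, "dz": 0, "twist": 0},
], gripper=0.045, newtons=15)

```text
t: 5.05
eef_pos: [0.5357, 0.2776, 0.0526]
ee_rot: [-2.38, 1.571, 0.437]
force: [0.8, 0.9, 0.4]
width: 0.0515
```

```bash
python3 -c "
from h import *
s=arm.get_state();print(s['q']);goto((.536,.2765,.25))"
```

```text
[ 8.01663493e-01  4.19370596e-01 -3.68507142e-01  6.94087761e-05
 -7.82790188e-01 -1.12625328e+00]
tcp [0.5357 0.2776 0.0526] axes x [ 0.  0. -1.] y [-0.319 -0.948 -0.   ] z [-0.948  0.319 -0.   ] w 0.0515 F [0.8  0.92 0.4 ] t 5.05
  shift dx dy dz mm [-197.4    0.9   -0.7] jaw angle deg 161.4
```

jog_arm([
  {"dx": -0.02, "dy": 0, "dz": 0, "twist": 0},
  {"dx": -0.05, "dy": 0, "dz": 0, "twist": 0},
  {"dx": -0.08, "dy": 0, "dz": 0, "twist": 0},
  {"dx": -0.11, "dy": 0, "dz": 0, "twist": 0},
  {"dx": -0.14, "dy": 0.01, "dz": -0.005, "twist": 0},
  {"dx": -0.14, "dy": 0.03, "dz": -0.016, "twist": 0},
  {"dx": -0.14, "dy": 0.055, "dz": -0.03, "twist": 0},
  {"dx": -0.14, "dy": 0.08, "dz": -0.043, "twist": 0},
  {"dx": -0.14, "dy": 0.105, "dz": -0.057, "twist": 0},
  {"dx": -0.14, "dy": 0.13, "dz": -0.071, "twist": 0},
  {"dx": -0.14, "dy": 0.155, "dz": -0.084, "twist": 0},
  {"dx": -0.14, "dy": 0.18, "dz": -0.098, "twist": 0},
  {"dx": -0.14, "dy": 0.205, "dz": -0.111, "twist": 0},
  {"dx": -0.14, "dy": 0.23, "dz": -0.125, "twist": 0},
  {"dx": -0.14, "dy": 0.25, "dz": -0.136, "twist": 0},
  {"dx": -0.14, "dy": 0.2615, "dz": -0.142, "twist": 0},
  {"dx": -0.14, "dy": 0.2615, "dz": -0.142, "twist": 0},
  {"dx": -0.14, "dy": 0.2615, "dz": -0.142, "twist": 0},
  {"dx": -0.14, "dy": 0.2615, "dz": -0.142, "twist": 0},
  {"dx": -0.14, "dy": 0.2615, "dz": -0.142, "twist": 0},
])

```text
t: 6.72
eef_pos: [0.5866, -0.0146, 0.1926]
ee_rot: [-1.19, 1.571, 1.628]
force: [0.7, 0.4, -0.5]
width: 0.0518
```

```bash
python3 look.py 2
```

```text
tcp [ 0.5866 -0.0146  0.1926] axes x [-0.  0. -1.] y [-0.318 -0.948 -0.   ] z [-0.948  0.318  0.   ] w 0.0518 F [ 0.7   0.35 -0.48] t 6.7167
  shift dx dy dz mm [ 143.6 -259.9  140.6] jaw angle deg 161.4
scene [array([224.5, 199.5]), array([237.3, 192.7]), array([249.7, 186.1])]
top [array([277.9, 157.3]), array([273.4, 171.8]), array([268.9, 186.3])]
```

View pics/s2.png

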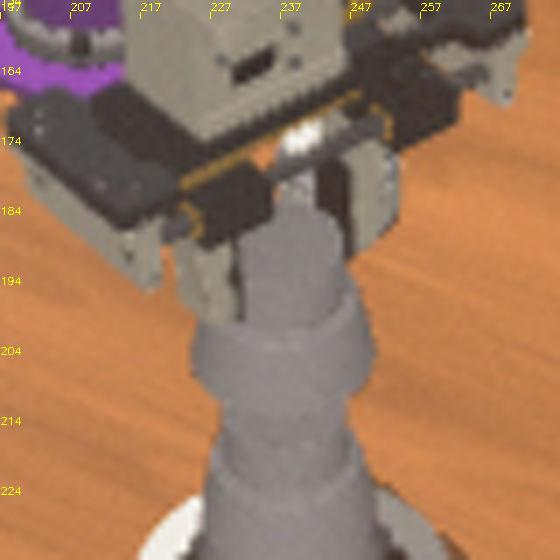

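View pics/t2.png

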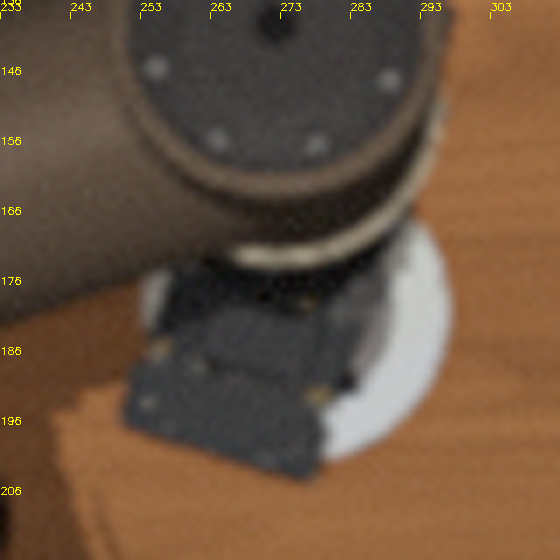

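```bash
python3 - <<'E'
from h import *
im=cv2.imread('pics/scene2.png')[190:235,215:262]
g=cv2.cvtColor(im,6).astype(float); g=np.clip((g-70)*255/120,0,255).astype(np.uint8)
g=cv2.resize(g,None,fx=13,fy=13,interpolation=2)
g=cv2.cvtColor(g,8)
q=axes()[0]
def ring(p,r,col):
    for a in np.arange(0,360,4):
        u=proj('scene',p+r*np.array([np.cos(np.radians(a)),np.sin(np.radians(a)),0]))
        cv2.circle(g,tuple(((u-[215,190]+.5)*13).astype(int)),1,col,-1)
ring(np.array([.5901,-.0157,.112]),.026,(0,255,0))
m=q.copy();m[2]-=.0526
ring(m,.0375,(0,0,255))
cv2.imwrite('pics/s2z.png',g)
for z in(.14,.112,.084):print(proj('scene',(.5901,-.0157,z)))
E
```

```text
[236.80897228 204.39631948]
[237.14440715 211.65903671]
[237.47092441 218.728673  ]
```

View pics/s2z.png

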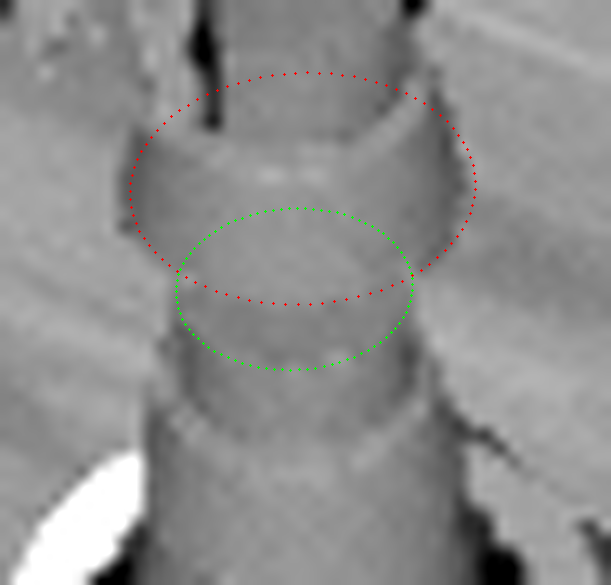

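```bash
python3 - <<'E'
from h import *
for d in [(0,0),(.5,0),(.65,0),(.65,.4),(.65,.8),(0,1)]: print(d,cast('scene',(237.14+d[0],211.67+d[1]),.112).round(4))
# cup foot before squeeze, for comparison
print(cast('scene',(336.72,252.58),.06))
# observed silhouette of the held cup: scan edges by saturation
im=cv2.imread('pics/scene2.png');im0=cv2.imread('pics/scene0.png')
s=cv2.cvtColor(im,cv2.COLOR_BGR2HSV)[...,1].astype(float)
def edges(s,row,c,th=70):
    r=s[row]
    l=c
    while r[l-1]<th:l-=1
    L=l-1+(r[l-1]-th)/(r[l-1]-r[l])+0
    h=c
    while r[h+1]<th:h+=1
    H=h+(th-r[h])/(r[h+1]-r[h])
    return L,H
for row in range(200,226): 
    L,H=edges(s,row,237); print(row,round(L,1),round(H,1),round((L+H)/2,2),round(H-L,1))
E
```

```text
(0, 0) [ 0.5901 -0.0157  0.112 ]
(0.5, 0) [ 0.5894 -0.0145  0.112 ]
(0.65, 0) [ 0.5892 -0.0141  0.112 ]
(0.65, 0.4) [ 0.5906 -0.0132  0.112 ]
(0.65, 0.8) [ 0.592  -0.0122  0.112 ]
(0, 1) [ 0.5936 -0.0134  0.112 ]
[0.53885445 0.27679489 0.06      ]
200 224.8 249.2 237.01 24.5
201 224.6 249.3 236.98 24.7
202 224.6 249.5 237.02 24.9
203 224.4 249.5 236.95 25.2
204 224.3 249.9 237.07 25.6
205 224.3 249.5 236.87 25.2
206 224.5 249.4 236.97 24.9
207 224.6 249.1 236.84 24.6
208 225.4 248.5 236.95 23.0
209 226.0 247.7 236.86 21.7
210 227.0 246.3 236.62 19.3
211 228.3 245.7 237.02 17.4
212 228.5 245.6 237.05 17.2
213 228.5 245.6 237.05 17.1
214 228.4 245.6 237.02 17.1
215 228.6 246.4 237.49 17.8
216 227.8 247.2 237.5 19.5
217 227.6 247.5 237.54 20.0
218 226.8 248.3 237.52 21.5
219 226.6 248.4 237.5 21.8
220 226.6 248.5 237.53 21.9
221 226.6 248.8 237.66 22.2
222 226.3 249.4 237.85 23.0
223 225.9 250.0 237.94 24.2
224 225.6 252.2 238.86 26.6
225 223.3 253.6 238.47 30.2
```

By the silhouette, the cup's mouth axis is at (236.9,204.25) and the stand axis at that height is at (236.8,204.4), so they agree within 1 mm. I'll lower slowly.

jog_arm([
  {"dx": 0.01, "dy": 0, "dz": -0.0006, "twist": 0},
  {"dx": 0.018, "dy": 0, "dz": -0.0006, "twist": 0},
  {"dx": 0.024, "dy": 0, "dz": -0.0006, "twist": 0},
  {"dx": 0.027, "dy": 0, "dz": -0.0006, "twist": 0},
  {"dx": 0.03, "dy": 0, "dz": -0.0006, "twist": 0},
  {"dx": 0.033, "dy": 0, "dz": -0.0006, "twist": 0},
  {"dx": 0.036, "dy": 0, "dz": -0.0006, "twist": 0},
  {"dx": 0.036, "dy": 0, "dz": -0.0006, "twist": 0},
])

```text
t: 7.48
eef_pos: [0.587, -0.0158, 0.1559]
ee_rot: [0.402, 1.57, -3.065]
force: [-0.2, -0.1, -1.3]
width: 0.0515
```

jog_arm([
  {"dx": 0.004, "dy": 0, "dz": 0, "twist": 0},
  {"dx": 0.008, "dy": 0, "dz": 0, "twist": 0},
  {"dx": 0.012, "dy": 0, "dz": 0, "twist": 0},
  {"dx": 0.015, "dy": 0, "dz": 0, "twist": 0},
  {"dx": 0.017, "dy": 0, "dz": 0, "twist": 0},
  {"dx": 0.019, "dy": 0, "dz": 0, "twist": 0},
  {"dx": 0.02, "dy": 0, "dz": 0, "twist": 0},
  {"dx": 0.02, "dy": 0, "dz": 0, "twist": 0},
])

```text
t: 8.15
eef_pos: [0.5872, -0.0158, 0.1363]
ee_rot: [0.593, 1.57, -2.873]
force: [-0.8, 0.1, -0.0]
width: 0.052
```

jog_arm([
  {"dx": 0.001, "dy": 0, "dz": 0, "twist": 0},
  {"dx": 0.002, "dy": 0, "dz": 0, "twist": 0},
  {"dx": 0.003, "dy": 0, "dz": 0, "twist": 0},
  {"dx": 0.0035, "dy": 0, "dz": 0, "twist": 0},
  {"dx": 0.0035, "dy": 0, "dz": 0, "twist": 0},
])

```text
t: 8.57
eef_pos: [0.5872, -0.0157, 0.1329]
ee_rot: [0.314, 1.571, 3.131]
force: [-0.3, 0.2, -2.0]
width: 0.0519
```

jog_arm([
  {"dx": 0, "dy": 0, "dz": 0, "twist": 0},
  {"dx": 0, "dy": 0, "dz": 0, "twist": 0},
  {"dx": 0, "dy": 0, "dz": 0, "twist": 0},
  {"dx": 0, "dy": 0, "dz": 0, "twist": 0},
  {"dx": 0, "dy": 0, "dz": 0, "twist": 0},
  {"dx": 0, "dy": 0, "dz": 0, "twist": 0},
], gripper=0.08)

```text
t: 9.07
eef_pos: [0.5873, -0.0158, 0.1331]
ee_rot: [-2.585, 1.571, 0.232]
force: [-0.1, 0.6, -0.7]
width: 0.0795
```

jog_arm([
  {"dx": -0.01, "dy": 0, "dz": 0, "twist": 0},
  {"dx": -0.03, "dy": 0, "dz": 0, "twist": 0},
  {"dx": -0.06, "dy": 0, "dz": 0, "twist": 0},
  {"dx": -0.09, "dy": 0, "dz": 0, "twist": 0},
  {"dx": -0.12, "dy": 0, "dz": 0, "twist": 0},
  {"dx": -0.12, "dy": 0, "dz": 0, "twist": 0},
  {"dx": -0.12, "dy": 0, "dz": 0, "twist": 0},
])

```text
t: 9.65
eef_pos: [0.5883, -0.0156, 0.2561]
ee_rot: [-2.579, 1.566, 0.238]
force: [-1.0, -0.0, -1.1]
width: 0.0802
```

```bash
python3 - <<'E'
from h import *
goto((.512,-.306,.2532))
cv2.imwrite('pics/scene3.png',arm.grab_frame('scene')[:,:,::-1])
crop('pics/scene3.png','pics/s3.png',205,175,70,75)
print(arm.get_state()['q'], proj('scene',(.5901,-.0157,.14)))
E
```

```text
tcp [ 0.5883 -0.0156  0.2561] axes x [ 0.005  0.001 -1.   ] y [-0.319 -0.948 -0.003] z [-0.948  0.319 -0.004] w 0.0802 F [-0.95 -0.02 -1.13] t 9.65
  shift dx dy dz mm [  2.2 299.6 -20.3] jaw angle deg 161.4
[ 3.05761513e-01  2.04407768e-01 -1.63238503e-01 -2.54936848e-04
 -1.20122537e+00 -6.30534094e-01] [236.80897228 204.39631948]
```

View pics/s3.png

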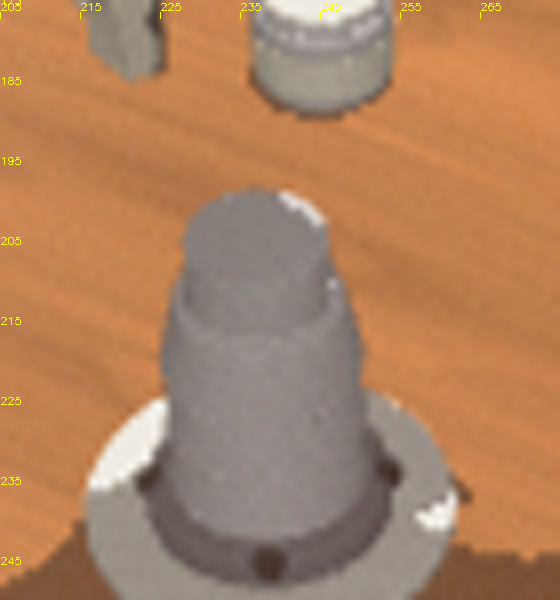

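The cup is nested: its top is centred at about (236.5,204.1), against (236.8,204.4) predicted when seated. Next is the cover.

jog_arm([
  {"dx": 0, "dy": 0.01, "dz": -0.001, "twist": 0},
  {"dx": 0, "dy": 0.03, "dz": -0.002, "twist": 0},
  {"dx": 0, "dy": 0.06, "dz": -0.004, "twist": 0},
  {"dx": 0, "dy": 0.09, "dz": -0.006, "twist": 0},
  {"dx": 0, "dy": 0.12, "dz": -0.008, "twist": 0},
  {"dx": 0, "dy": 0.15, "dz": -0.01, "twist": 0},
  {"dx": 0, "dy": 0.18, "dz": -0.012, "twist": 0},
  {"dx": 0, "dy": 0.21, "dz": -0.014, "twist": 0},
  {"dx": 0, "dy": 0.24, "dz": -0.016, "twist": 0},
  {"dx": 0, "dy": 0.27, "dz": -0.018, "twist": 0},
  {"dx": 0, "dy": 0.29, "dz": -0.02, "twist": 0},
  {"dx": 0, "dy": 0.3, "dz": -0.02, "twist": 0},
  {"dx": 0.03, "dy": 0.3, "dz": -0.02, "twist": 0},
  {"dx": 0.05, "dy": 0.3, "dz": -0.02, "twist": 0},
  {"dx": 0.05, "dy": 0.3, "dz": -0.02, "twist": 0},
  {"dx": 0.05, "dy": 0.3, "dz": -0.02, "twist": 0},
], gripper=0.0876)

```text
t: 11.03
eef_pos: [0.5095, -0.3063, 0.2019]
ee_rot: [0.154, 1.567, 2.971]
force: [0.2, -0.0, 0.4]
width: 0.0877
```

```bash
python3 look.py 4
```

```text
tcp [ 0.5095 -0.3063  0.2019] axes x [-0.004  0.001 -1.   ] y [-0.319 -0.948  0.001] z [-0.948  0.319  0.004] w 0.0877 F [ 0.21 -0.03  0.37] t 11.0333
  shift dx dy dz mm [ 153.2 -560.9  160.3] jaw angle deg 161.4
scene [array([160. , 149.6]), array([172.3, 144.2]), array([184.3, 139.1])]
top [array([381.8, 180.3]), array([377.5, 195.1]), array([373.1, 209.9])]
```

View pics/s4.png

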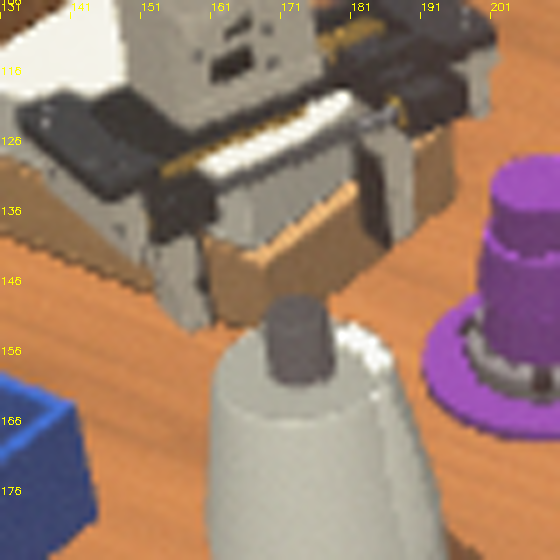

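jog_arm([
  {"dx": 0.015, "dy": 0, "dz": -0.001, "twist": 0},
  {"dx": 0.03, "dy": 0, "dz": -0.001, "twist": 0},
  {"dx": 0.04, "dy": 0, "dz": -0.001, "twist": 0},
  {"dx": 0.046, "dy": 0, "dz": -0.001, "twist": 0},
  {"dx": 0.046, "dy": 0, "dz": -0.001, "twist": 0},
  {"dx": 0.046, "dy": 0, "dz": -0.001, "twist": 0},
])

```text
t: 11.63
eef_pos: [0.5118, -0.3069, 0.1577]
ee_rot: [2.623, 1.57, -0.843]
force: [-0.3, 0.2, 0.3]
width: 0.0877
```

jog_arm([
  {"dx": 0, "dy": 0, "dz": 0, "twist": 0},
  {"dx": 0, "dy": 0, "dz": 0, "twist": 0},
  {"dx": 0, "dy": 0, "dz": 0, "twist": 0},
  {"dx": 0, "dy": 0, "dz": 0, "twist": 0},
  {"dx": 0, "dy": 0, "dz": 0, "twist": 0},
  {"dx": 0, "dy": 0, "dz": 0, "twist": 0},
  {"dx": 0, "dy": 0, "dz": 0, "twist": 0},
  {"dx": 0, "dy": 0, "dz": 0, "twist": 0},
], gripper=0.02, newtons=5)

```text
t: 12.3
eef_pos: [0.5114, -0.3068, 0.1571]
ee_rot: [0.086, 1.571, 2.903]
force: [0.4, 0.2, -0.5]
width: 0.0397
```

jog_arm([
  {"dx": 0, "dy": 0, "dz": 0, "twist": 0},
  {"dx": 0, "dy": 0, "dz": 0, "twist": 0},
  {"dx": 0, "dy": 0, "dz": 0, "twist": 0},
  {"dx": 0, "dy": 0, "dz": 0, "twist": 0},
  {"dx": 0, "dy": 0, "dz": 0, "twist": 0},
])

```text
t: 12.72
eef_pos: [0.5113, -0.3067, 0.157]
ee_rot: [-0.002, 1.57, 2.814]
force: [-1.3, 0.5, 0.7]
width: 0.0297
```

jog_arm([
  {"dx": 0, "dy": 0, "dz": 0, "twist": 0},
  {"dx": 0, "dy": 0, "dz": 0, "twist": 0},
  {"dx": 0, "dy": 0, "dz": 0, "twist": 0},
  {"dx": 0, "dy": 0, "dz": 0, "twist": -7},
  {"dx": 0, "dy": 0, "dz": 0, "twist": -14},
  {"dx": 0, "dy": 0, "dz": 0, "twist": -21},
  {"dx": 0, "dy": 0, "dz": 0, "twist": -28},
  {"dx": 0, "dy": 0, "dz": 0, "twist": -35},
  {"dx": 0, "dy": 0, "dz": 0, "twist": -42},
  {"dx": 0, "dy": 0, "dz": 0, "twist": -49},
  {"dx": 0, "dy": 0, "dz": 0, "twist": -56},
  {"dx": 0, "dy": 0, "dz": 0, "twist": -63},
  {"dx": 0, "dy": 0, "dz": 0, "twist": -70},
  {"dx": 0, "dy": 0, "dz": 0, "twist": -77},
  {"dx": 0, "dy": 0, "dz": 0, "twist": -84},
  {"dx": 0, "dy": 0, "dz": 0, "twist": -90},
  {"dx": 0, "dy": 0, "dz": 0, "twist": -90},
  {"dx": 0, "dy": 0, "dz": 0, "twist": -90},
  {"dx": 0, "dy": 0, "dz": 0, "twist": -90},
], gripper=0.05)

```text
t: 14.3
eef_pos: [0.5115, -0.3068, 0.1571]
ee_rot: [1.434, 1.571, -0.465]
force: [0.2, 0.0, 0.2]
width: 0.0499
```

jog_arm([
  {"dx": 0.002, "dy": 0, "dz": 0, "twist": 0},
  {"dx": 0.002, "dy": 0, "dz": 0, "twist": 0},
  {"dx": 0.002, "dy": 0, "dz": 0, "twist": 0},
  {"dx": 0.002, "dy": 0, "dz": 0, "twist": 0},
  {"dx": 0.002, "dy": 0, "dz": 0, "twist": 0},
  {"dx": 0.002, "dy": 0, "dz": 0, "twist": 0},
  {"dx": 0.002, "dy": 0, "dz": 0, "twist": 0},
], gripper=0.02, newtons=45)

```text
t: 14.88
eef_pos: [0.5115, -0.3067, 0.155]
ee_rot: [-2.747, 1.571, 1.64]
force: [0.9, -0.3, -1.4]
width: 0.0291
```

```bash
python3 -c "
from h import *
s=arm.get_state();print(s['q']);goto((.587,-.0157,.157+.17))"
```

```text
[-2.12822318e-01  2.96334376e-01 -2.78653257e-01 -2.14942651e-04
 -9.95860959e-01  1.45870475e+00]
tcp [ 0.5115 -0.3067  0.155 ] axes x [-0.  0. -1.] y [ 0.948 -0.319 -0.   ] z [-0.319 -0.948 -0.   ] w 0.0291 F [ 0.93 -0.33 -1.39] t 14.8833
  shift dx dy dz mm [-172.   -21.3 -299.9] jaw angle deg -108.6
```

jog_arm([
  {"dx": -0.01, "dy": 0, "dz": 0, "twist": 0},
  {"dx": -0.03, "dy": 0, "dz": 0, "twist": 0},
  {"dx": -0.055, "dy": 0, "dz": 0, "twist": 0},
  {"dx": -0.08, "dy": 0, "dz": 0, "twist": 0},
  {"dx": -0.105, "dy": 0, "dz": 0, "twist": 0},
  {"dx": -0.13, "dy": 0, "dz": 0, "twist": 0},
  {"dx": -0.15, "dy": 0, "dz": 0, "twist": 0},
  {"dx": -0.16, "dy": 0, "dz": 0, "twist": 0},
  {"dx": -0.16, "dy": 0, "dz": 0, "twist": 0},
  {"dx": -0.16, "dy": 0, "dz": 0, "twist": 0},
])

```text
t: 15.72
eef_pos: [0.5112, -0.3065, 0.3147]
ee_rot: [-3.018, 1.57, 1.37]
force: [0.1, 0.1, -2.1]
width: 0.029
```

```bash
python3 look.py 5; python3 -c "
from h import *
goto((.587,-.0157,.315))"
```

```text
tcp [ 0.5112 -0.3065  0.3147] axes x [ 0.     0.001 -1.   ] y [ 0.948 -0.319 -0.   ] z [-0.319 -0.948 -0.001] w 0.029 F [ 0.11  0.12 -2.1 ] t 15.7167
  shift dx dy dz mm [ 266.  -162.7 -560.2] jaw angle deg -108.6
scene [array([175.9, 119.8]), array([167.9, 113.7]), array([160.2, 107.8])]
top [array([369.6, 186.1]), array([386. , 191.1]), array([402.4, 196.1])]
tcp [ 0.5108 -0.3064  0.3133] axes x [-0.002  0.001 -1.   ] y [ 0.948 -0.319 -0.003] z [-0.319 -0.948 -0.   ] w 0.029 F [-0.16 -0.27 -3.12] t 15.8167
  shift dx dy dz mm [  -1.6  -20.6 -299.8] jaw angle deg -108.6
```

View pics/scene5.png

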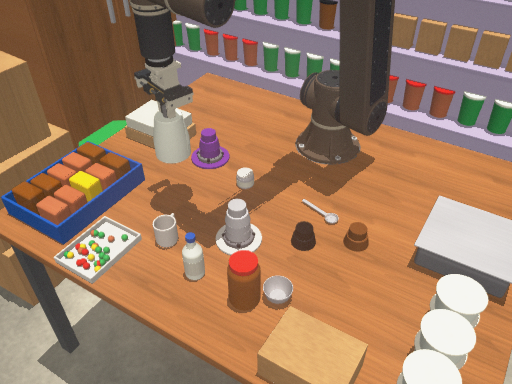

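The cover is held upright. Next I'll carry it over the stand.

jog_arm([
  {"dx": 0, "dy": -0.001, "dz": -0.01, "twist": 0},
  {"dx": 0, "dy": -0.002, "dz": -0.03, "twist": 0},
  {"dx": 0, "dy": -0.004, "dz": -0.055, "twist": 0},
  {"dx": 0, "dy": -0.006, "dz": -0.08, "twist": 0},
  {"dx": 0, "dy": -0.007, "dz": -0.105, "twist": 0},
  {"dx": 0, "dy": -0.009, "dz": -0.13, "twist": 0},
  {"dx": 0, "dy": -0.011, "dz": -0.155, "twist": 0},
  {"dx": 0, "dy": -0.013, "dz": -0.18, "twist": 0},
  {"dx": 0, "dy": -0.014, "dz": -0.205, "twist": 0},
  {"dx": 0, "dy": -0.016, "dz": -0.23, "twist": 0},
  {"dx": 0, "dy": -0.018, "dz": -0.255, "twist": 0},
  {"dx": 0, "dy": -0.02, "dz": -0.28, "twist": 0},
  {"dx": 0, "dy": -0.021, "dz": -0.293, "twist": 0},
  {"dx": 0, "dy": -0.021, "dz": -0.3, "twist": 0},
  {"dx": 0, "dy": -0.021, "dz": -0.3, "twist": 0},
  {"dx": 0, "dy": -0.021, "dz": -0.3, "twist": 0},
  {"dx": 0, "dy": -0.021, "dz": -0.3, "twist": 0},
])

```text
t: 17.23
eef_pos: [0.587, -0.0166, 0.3149]
ee_rot: [-0.706, 1.57, -2.602]
force: [0.2, -0.6, -2.2]
width: 0.0292
```

```bash
python3 -c "
from h import *
goto((.587,-.0157,.315))
cv2.imwrite('pics/scene6.png',arm.grab_frame('scene')[:,:,::-1])
crop('pics/scene6.png','pics/s6.png',200,130,80,110,5)
q=axes()[0]
print(proj('scene',q-[0,0,.155]),proj('scene',q-[0,0,.155-.14]),proj('scene',(.5901,-.0157,.16)))
"
```

```text
tcp [ 0.587  -0.0166  0.3149] axes x [-0.001 -0.    -1.   ] y [ 0.948 -0.32  -0.   ] z [-0.32  -0.948  0.   ] w 0.0292 F [ 0.2  -0.55 -2.21] t 17.2333
  shift dx dy dz mm [-0.1 -0.3 -0.9] jaw angle deg -108.6
[236.86139564 198.32731987] [235.02485402 158.03068614] [236.56371182 199.08602673]
```

View pics/s6.png

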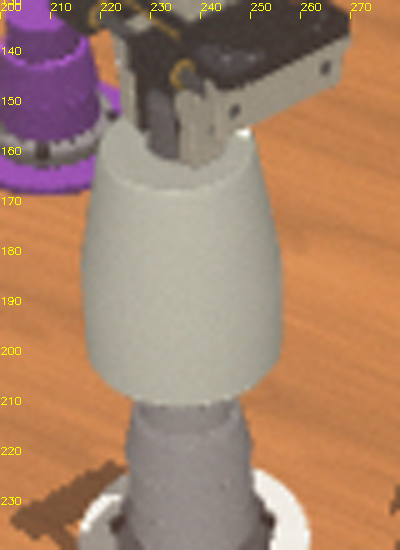

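```bash
python3 - <<'E'
from h import *
im=cv2.imread('pics/scene6.png')
s=cv2.cvtColor(im,cv2.COLOR_BGR2HSV)[...,1].astype(float)
th=75
def edges(s,row,c):
    r=s[row];l=c
    while r[l-1]<th:l-=1
    L=l-1+(r[l-1]-th)/(r[l-1]-r[l]);h=c
    while r[h+1]<th:h+=1
    return L,h+(th-r[h])/(r[h+1]-r[h])
for row in list(range(172,222,2)):
    L,H=edges(s,row,236); print(row,round(L,1),round(H,1),round((L+H)/2,2),round(H-L,1))
# predicted rim ellipse
q=axes()[0]
pts=np.array([proj('scene',q+[.055*np.cos(a),.055*np.sin(a),-.155]) for a in np.linspace(0,6.28,200)],np.float32)
print(cv2.fitEllipse(pts),pts.max(0),pts.min(0))
E
```

```text
172 217.2 253.7 235.45 36.5
174 217.1 254.3 235.69 37.3
176 216.6 254.6 235.62 38.0
178 216.5 255.0 235.76 38.6
180 216.1 255.5 235.78 39.4
182 215.7 255.6 235.68 39.9
184 216.0 255.6 235.8 39.7
186 215.9 255.7 235.81 39.7
188 216.4 255.7 236.02 39.3
190 216.4 255.7 236.03 39.3
192 216.6 255.7 236.12 39.1
194 216.7 255.7 236.18 39.0
196 216.7 255.7 236.17 39.0
198 216.9 255.5 236.21 38.6
200 217.4 255.4 236.39 38.0
202 217.7 254.5 236.11 36.9
204 219.3 252.8 236.06 33.6
206 220.8 251.0 235.92 30.2
208 223.7 248.0 235.84 24.3
210 226.5 247.4 236.95 20.9
212 226.1 247.7 236.87 21.6
214 225.7 248.5 237.09 22.9
216 225.4 249.2 237.31 23.8
218 224.8 249.5 237.17 24.7
220 224.7 249.5 237.09 24.8
((236.84930419921875, 198.7342529296875), (26.017051696777344, 39.37251281738281), 87.35639190673828) [256.5221 211.7595] [217.17488 185.70793]
```

```bash
cat > rim.py <<'E'
from h import *
from scipy.optimize import least_squares
def rim(f,rows,c,th=75):
    s=cv2.cvtColor(cv2.imread(f),cv2.COLOR_BGR2HSV)[...,1].astype(float);P=[]
    for row in rows:
        r=s[row];l=c
        while r[l-1]<th:l-=1
        h=c
        while r[h+1]<th:h+=1
        P+= [(l-1+(r[l-1]-th)/(r[l-1]-r[l]),row),(h+(th-r[h])/(r[h+1]-r[h]),row)]
    return np.array(P)
def fit(P,p):
    pts=np.array([proj('scene',np.array(p)+[.055*np.cos(a),.055*np.sin(a),0]) for a in np.linspace(0,6.28,200)],np.float32)
    e=cv2.fitEllipse(pts); th=np.radians(e[2]);
    def res(d):
        q=P-np.array(e[0])-d; x=q@[np.cos(th),np.sin(th)];y=q@[-np.sin(th),np.cos(th)]
        return (np.hypot(x/(e[1][0]/2),y/(e[1][1]/2))-1)*15
    r=least_squares(res,[0,0],loss='soft_l1',f_scale=.3); print('predicted',np.round(e[0],2),'obs-pred',r.x.round(2),'rms',np.sqrt((res(r.x)**2).mean()).round(2)); return r.x
E
python3 - <<'E'
from rim import *
s=cv2.cvtColor(cv2.imread('pics/scene0.png'),cv2.COLOR_BGR2HSV)[...,1].astype(int)
for r in range(188,206,2):print(r,s[r,155:200:2])
fit(rim('pics/scene6.png',range(201,209),236),axes()[0]-[0,0,.155])
P=rim('pics/scene0.png',range(191,202),180);print(P[::4]);fit(P,(.5115,-.306,0))
P=rim('pics/scene5.png',range(145,160),172);print(P[::4]);fit(P,(.5110,-.3065,.159))
E
```

```text
188 [151 153 149 129  27  27  27  27  27  27  27  27  27  27  27  26  30  29
  32  29 120 150 151]
190 [151 155 149 150  29  28  30  23  29  24  27  26  24  23  28  26  30  26
  28  28 121 147 147]
192 [151 149 149 151  30  26  23  26  24  26  27  24  27  27  27  31  27  27
  33  30 136 146 144]
194 [149 150 150 150  36  30  26  27  28  28  24  28  27  23  26  27  28  27
  30  46 150 148 148]
196 [150 147 149 150  85  29  26  29  27  28  26  29  29  28  27  31  27  28
  29 145 152 152 149]
198 [150 147 150 151 135  66  26  26  27  28  28  26  25  28  29  28  30  62
 145 153 150 154 148]
200 [152 154 153 148 150 151 108  46  30  27  26  26  30  30  27  59 114 147
 151 150 152 154 150]
202 [151 152 148 150 148 150 151 133 129 102  86  71  85  97 140 153 147 149
 156 150 150 147 149]
204 [149 150 147 149 150 149 151 154 149 146 153 150 150 151 150 146 147 148
 151 152 152 151 150]
predicted [236.85 198.73] obs-pred [-0.42 -1.15] rms 0.13
[[161.81914894 191.        ]
 [162.28813559 193.        ]
 [162.5631068  195.        ]
 [163.84745763 197.        ]
 [166.125      199.        ]
 [171.06060606 201.        ]]
predicted [179.36 191.92] obs-pred [-0.8  -0.83] rms 0.18
[[153.6        145.        ]
 [154.0212766  147.        ]
 [154.67857143 149.        ]
 [154.91566265 151.        ]
 [155.42666667 153.        ]
 [155.66071429 155.        ]
 [156.53333333 157.        ]
 [158.24615385 159.        ]]
predicted [173.61 153.45] obs-pred [-0.69 -1.8 ] rms 1.61
```

jog_arm([
  {"dx": 0.005, "dy": 0, "dz": -0.001, "twist": 0},
  {"dx": 0.015, "dy": 0, "dz": -0.001, "twist": 0},
  {"dx": 0.03, "dy": 0, "dz": -0.001, "twist": 0},
  {"dx": 0.045, "dy": 0, "dz": -0.001, "twist": 0},
  {"dx": 0.06, "dy": 0, "dz": -0.001, "twist": 0},
  {"dx": 0.075, "dy": 0, "dz": -0.001, "twist": 0},
  {"dx": 0.09, "dy": 0, "dz": -0.001, "twist": 0},
  {"dx": 0.105, "dy": 0, "dz": -0.001, "twist": 0},
  {"dx": 0.117, "dy": 0, "dz": -0.001, "twist": 0},
  {"dx": 0.125, "dy": 0, "dz": -0.001, "twist": 0},
  {"dx": 0.125, "dy": 0, "dz": -0.001, "twist": 0},
  {"dx": 0.125, "dy": 0, "dz": -0.001, "twist": 0},
  {"dx": 0.125, "dy": 0, "dz": -0.001, "twist": 0},
])

```text
t: 18.37
eef_pos: [0.5881, -0.0149, 0.1907]
ee_rot: [1.891, 1.57, -0.004]
force: [0.6, 0.3, -1.9]
width: 0.0287
```

```bash
python3 -c "
from h import *
goto((.587,-.0157,.163))
cv2.imwrite('pics/scene7.png',arm.grab_frame('scene')[:,:,::-1])
crop('pics/scene7.png','pics/s7.png',200,160,80,100,6)
"
```

```text
tcp [ 0.5881 -0.0149  0.1907] axes x [ 0.001 -0.    -1.   ] y [ 0.948 -0.319  0.001] z [-0.319 -0.948 -0.   ] w 0.0287 F [ 0.62  0.28 -1.9 ] t 18.3667
  shift dx dy dz mm [27.7 -0.8  1.1] jaw angle deg -108.6
```

View pics/s7.png

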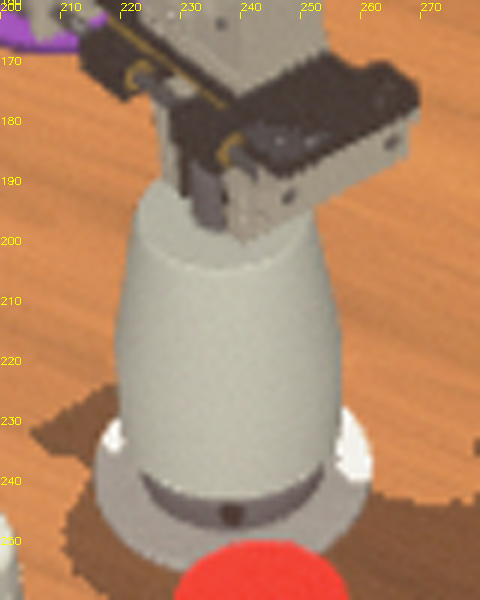

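jog_arm([
  {"dx": 0.002, "dy": -0.0008, "dz": 0.001, "twist": 0},
  {"dx": 0.005, "dy": -0.0008, "dz": 0.001, "twist": 0},
  {"dx": 0.008, "dy": -0.0008, "dz": 0.001, "twist": 0},
  {"dx": 0.01, "dy": -0.0008, "dz": 0.001, "twist": 0},
  {"dx": 0.011, "dy": -0.0008, "dz": 0.001, "twist": 0},
  {"dx": 0.011, "dy": -0.0008, "dz": 0.001, "twist": 0},
  {"dx": 0.011, "dy": -0.0008, "dz": 0.001, "twist": 0},
])

```text
t: 19.0
eef_pos: [0.5866, -0.0155, 0.179]
ee_rot: [-0.459, 1.571, -2.354]
force: [-0.2, -1.8, -2.1]
width: 0.029
```

jog_arm([
  {"dx": 0.001, "dy": 0, "dz": 0, "twist": 0},
  {"dx": 0.002, "dy": 0, "dz": 0, "twist": 0},
  {"dx": 0.003, "dy": 0, "dz": 0, "twist": 0},
  {"dx": 0.003, "dy": 0, "dz": 0, "twist": 0},
], newtons=60)

```text
t: 19.33
eef_pos: [0.5873, -0.0154, 0.1767]
ee_rot: [2.008, 1.569, 0.113]
force: [0.0, 1.6, 1.2]
width: 0.0289
```

jog_arm([
  {"dx": 0.001, "dy": 0, "dz": 0, "twist": 0},
  {"dx": 0.002, "dy": 0, "dz": 0, "twist": 0},
  {"dx": 0.003, "dy": 0, "dz": 0, "twist": 0},
  {"dx": 0.004, "dy": 0, "dz": 0, "twist": 0},
  {"dx": 0.004, "dy": 0, "dz": 0, "twist": 0},
])

```text
t: 19.75
eef_pos: [0.5886, -0.0155, 0.1749]
ee_rot: [1.845, 1.566, -0.05]
force: [0.3, 0.6, 12.0]
width: 0.029
```

jog_arm([
  {"dx": 0.001, "dy": 0, "dz": 0, "twist": 0},
  {"dx": 0.002, "dy": 0, "dz": 0, "twist": 0},
  {"dx": 0.003, "dy": 0, "dz": 0, "twist": 0},
  {"dx": 0.003, "dy": 0, "dz": 0, "twist": 0},
])

```text
t: 20.08
eef_pos: [0.588, -0.0155, 0.1711]
ee_rot: [1.896, 1.567, 0.001]
force: [0.5, 0.7, 7.3]
width: 0.0289
```

jog_arm([
  {"dx": 0.001, "dy": 0, "dz": 0, "twist": 0},
  {"dx": 0.002, "dy": 0, "dz": 0, "twist": 0},
  {"dx": 0.003, "dy": 0, "dz": 0, "twist": 0},
  {"dx": 0.004, "dy": 0, "dz": 0, "twist": 0},
  {"dx": 0.004, "dy": 0, "dz": 0, "twist": 0},
  {"dx": 0.004, "dy": 0, "dz": 0, "twist": 0},
])

```text
t: 20.58
eef_pos: [0.5863, -0.0154, 0.1643]
ee_rot: [-1.295, 1.57, 3.092]
force: [2.2, 0.7, -5.5]
width: 0.0289
```

jog_arm([
  {"dx": 0.001, "dy": 0, "dz": 0, "twist": 0},
  {"dx": 0.002, "dy": 0, "dz": 0, "twist": 0},
  {"dx": 0.003, "dy": 0, "dz": 0, "twist": 0},
  {"dx": 0.003, "dy": 0, "dz": 0, "twist": 0},
  {"dx": 0.003, "dy": 0, "dz": 0, "twist": 0},
])

```text
t: 21.0
eef_pos: [0.5869, -0.0157, 0.1627]
ee_rot: [1.729, 1.57, -0.166]
force: [1.4, -0.6, 3.4]
width: 0.0292
```

jog_arm([
  {"dx": 0.001, "dy": 0, "dz": 0, "twist": 0},
  {"dx": 0.002, "dy": 0, "dz": 0, "twist": 0},
  {"dx": 0.002, "dy": 0, "dz": 0, "twist": 0},
  {"dx": 0.002, "dy": 0, "dz": 0, "twist": 0},
  {"dx": 0.002, "dy": 0, "dz": 0, "twist": 0},
])

```text
t: 21.42
eef_pos: [0.5875, -0.016, 0.1625]
ee_rot: [1.68, 1.568, -0.215]
force: [-2.6, -1.0, 14.1]
width: 0.0288
```

jog_arm([
  {"dx": 0, "dy": 0, "dz": 0, "twist": 0},
  {"dx": 0, "dy": 0, "dz": 0, "twist": 0},
  {"dx": 0, "dy": 0, "dz": 0, "twist": 0},
])

```text
t: 21.67
eef_pos: [0.5876, -0.016, 0.1626]
ee_rot: [1.697, 1.568, -0.198]
force: [-1.0, -0.7, 14.4]
width: 0.0286
```

```bash
python3 -c "
from h import *
goto((.587,-.0157,.163))
cv2.imwrite('pics/scene8.png',arm.grab_frame('scene')[:,:,::-1])
crop('pics/scene8.png','pics/s8.png',200,160,80,100,6)
goto((.587,-.0157,.163))
"
```

```text
tcp [ 0.5876 -0.016   0.1626] axes x [ 0.003 -0.001 -1.   ] y [ 0.948 -0.318  0.003] z [-0.318 -0.948 -0.   ] w 0.0286 F [-1.03 -0.66 14.4 ] t 21.6667
  shift dx dy dz mm [-0.4 -0.6 -0.1] jaw angle deg -108.6
tcp [ 0.5876 -0.016   0.1626] axes x [ 0.003 -0.001 -1.   ] y [ 0.948 -0.318  0.003] z [-0.318 -0.948 -0.   ] w 0.029 F [-2.97 -0.76 14.35] t 21.7167
  shift dx dy dz mm [-0.4 -0.6 -0.1] jaw angle deg -108.6
```

View pics/s8.png

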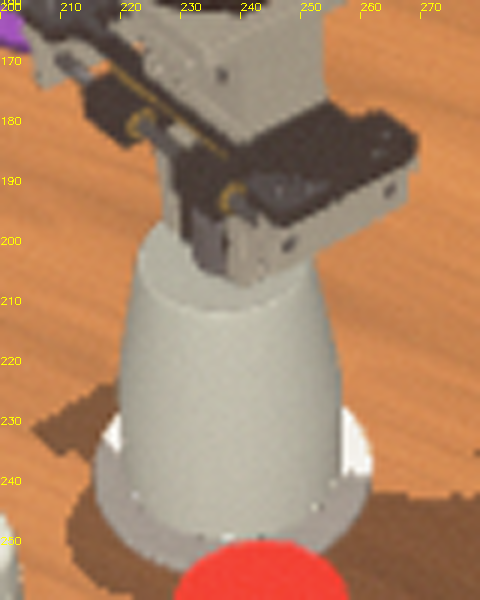

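The rim sits on the base with the hub no longer visible. The knob is at 164 mm, and the steady force reading is 14 N.

```bash
python3 -c "
from station import arm
print(arm.job_done()); print(arm.get_state()['force'],arm.get_state()['t'])"
```

```text
the job is handed in; nothing more can be done
None
the job is handed in; nothing more can be done
```

The steel cup is nested on the stand and let go, and the dust cover is snapped down over the stack. I handed the job in at about 21.7 s, with the gripper still holding the knob and pressing down. No verdict was reported.

- **Cup:** I centred it in the jaws with two squeezes at right angles. In the picture taken after release, its top was within about half a pixel of where a fully seated cup should appear.
- **Cover:** The force rose to about 12 N at the catches, dropped as it snapped over, then rose again at the base. In the last readings the knob was about 163.6 mm above the counter and within about 1 mm of the stand's axis. The tool was tilted about 3 mrad and the force reading was a steady 14 N.
- **Bystanders:** I did not measure their positions again. No contact force showed on any move near them.
- **Disagreements:** The two cameras differed by 4–7 mm in x. I settled this with the robot's own position readings at the grasp and at nesting. One check of the cover's rim was about 1 px off, which I put down to the method because the cover measured much the same while standing on the counter.
- **Refused move:** My first move call was rejected as invalid input because rows left out some keys. Nothing moved.

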